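Fill the empty cells of the vial crate

TASK

The covered crate of soil samples still has two empty cells. Take the two blue-capped vials that stand on the desk to the right of the crate and stand them in those cells, one in each, upright on the cell floor. Leave the black-capped vial that is already in the crate in its cell.

Things in the scene. Friction and masses are not known exactly. Their poses are not given: they have to be found in the camera images.
- crate: grey crate with white cover, fixed; 92 (x) x 250 (y) x 28 (z) mm, with end lips 268 long. Three cells in a row along its y, centred at y = -80, 0, +80 mm, under round openings 48 mm across in the cover. Cell floor 5 mm above the desk, cover top 28 mm: 39 mm of a vial stands out. One cell, any of the three, holds the black-capped vial; two are empty. Origin: centre of underside, z up
- blue_vial_1: clear vial, blue screw cap, pale label, brown soil inside; 27 mm across (cap 25), 62 mm high (cap = top 12 mm), about 25 g; stands on the desk right of the crate, over 80 mm from a second such vial, a red-capped vial (72 high) and a yellow glue stick with blue cap (90 high), in any order. Origin: centre of its underside, z up along the vial.
- blue_vial_2: clear vial, blue screw cap, pale label, brown soil inside; 27 mm across (cap 25), 62 mm high (cap = top 12 mm), about 25 g; the second one, like blue_vial_1. Origin: centre of its underside, z up along the vial.
- black_vial: clear vial, black screw cap, pale label, brown soil inside; 27 mm across (cap 25), 62 mm high (cap = top 12 mm), about 25 g; stands loose in one of the crate's cells, which is therefore taken. Origin: centre of its underside, z up along the vial.
Things that resemble listed ones, but are neither listed nor needed, are in the scene too. Leave any purple look-alike of the blue_vial_1 alone.

How it is judged:
At the end, for the whole second after the job is handed in: Both blue-capped vials and the black-capped one stand at rest in cells: undersides under 12 mm above the crate's underside, within 30 mm of its centre line and 110 mm of its middle along the row, tilt under 0.17 rad, speed under 20 mm/s; the black-capped vial within 30 mm of its start (z of blue_vial_1 in the frame of crate between 0 and 0.012 m and x of blue_vial_1 in the frame of crate between -0.03 and 0.03 m and y of blue_vial_1 in the frame of crate between -0.11 and 0.11 m and angle between each of blue_vial_1, blue_vial_2, black_vial's own z axis and vertical below 0.17 rad and linear speed of each of blue_vial_1, blue_vial_2, black_vial below 0.02 m/s and z of blue_vial_2 in the frame of crate between 0 and 0.012 m and x of blue_vial_2 in the frame of crate between -0.03 and 0.03 m and y of blue_vial_2 in the frame of crate between -0.11 and 0.11 m and z of black_vial in the frame of crate between 0 and 0.012 m and x of black_vial in the frame of crate between -0.03 and 0.03 m and y of black_vial in the frame of crate between -0.11 and 0.11 m and distance of black_vial from where it was at the start of the episode below 0.03 m); the robot touches nothing.
It also fails if it takes over 59 s, if anything falls off the work surface, if the arm or the gripper's body presses on something with over 40 N, if the wrist force passes 120 N, or if a joint passes its speed limit or range.

ROBOT

A 6-joint arm with a two-finger parallel gripper is mounted at the origin on a cart in front of the work surface, level with it; the furniture and walls round the work are solid. World frame = base frame: x ahead of the robot, y to its left, z up, the work surface at z = 0. Lengths are in m, angles in rad, forces in N, time in s.
With the tool pointing down it reaches from about 0.275 to 0.875 m from the base axis. Payload 12.5 kg.
Tool frame: the origin (TCP) lies between the finger pads; the fingertips stand 22 mm ahead of it and the grasp point (between the pads) lies 3 mm ahead of it; y points along the fingers, z is the direction in which the jaws open and shut, and the axes are right-handed (so a half turn about y gives the same grasp; the last joint's range is limited). The gripper opens to 85 mm and grips with 20 to 120 N. Pads are 22 mm wide; open, the fingers measure 114 mm over their backs; the gripper's body (76 mm by 85 mm) begins 54 mm behind the grasp point. The pads swing forward as they close: fully open they stand 13 mm farther back than shut.
Start: joints at [1.066, 0.351, 1.652, -0, 1.139, -0.085], TCP at [0.224, 0.502, 0.253] pointing down, gripper open.
Joint ranges: [-2.75, 2.75], [-0.79, 2.1], [0.01, 2.65], [-1.57, 4.71], [0.07, 3.14], [-2.87, 2.87]. Speed limits (rad/s): [2.22, 2.22, 2.79, 3.14, 3.14, 3.14].

INTERFACE

Orientations are given as a rotation vector (axis times angle).
In Python, from rig import sensors, vision, order gives the robot as it stands. The module is installed in compiled form; this text tells all that it offers.
- The arm moves only by the tool arm_command, never from a script. Its argument "commands" is one flat list of numbers, 6 for each row, row after row: the shift along the tool's x, y, z in cm, then the turn, a rotation vector about the tool's x, y, z in rad. In form: [tx, ty, tz, wx, wy, wz, tx, ty, tz, wx, wy, wz, ...]. A call has 1 to 12 rows; each row shifts and turns the commanded pose from where the row before left it, along the tool's axes as they then stand; what a row does not reach is not made up. A row lasts 1/10 s, in which the tool goes at most 50 mm and 8.59 degrees, less where a joint would pass 70% of its speed; a pose out of reach is approached as far as the arm can. A call with a gripper value outside its range is refused whole. "grip" is the finger opening in cm, from 0 to 8.54, set as the call begins (left out, the last holds). The fingers move at their own pace and stop on an object; "force" is the grip in N (left out, the last holds). Time passes only in rows, so rows that do not move let the fingers close. It gives the time, the measured TCP pose, the force and the opening at its end, in the units of the state.
- sensors.observe(): the state, without advancing time (a new reading comes with each control period).
- vision.grab_frame(name): name is "scene" or "top" or "wrist"; returns (picture, depth): 384x512x3 uint8, blue, green, red; 384x512 float32, m along the optical axis (not along the pixel's ray), 0 where there is no reading.
- vision.get_calibration(name): a dict with "camera_matrix" (3x3 intrinsics, pixels), "R" (3x3) and "t" (3): a world point X has camera coordinates R X + t. Camera axes: x right, y down, z forward; pixel columns grow to the right and rows downward; lengths in m; the calibration is good to about 2 mm. A picture is of the moment at which its call begins: read the wrist's pose just before it. get_calibration takes no time and is no camera call; for the wrist camera it gives the pose at the moment of the call.
- order.finish_job(): hands the job in, once; it reports no verdict.
Trained networks look in the newest picture that a camera, given by its name, has taken for a name from the list of things; names that differ only in an ending like _2 or _b are one class to them, and where a whole thing is asked for, a point or a joint stands for the part that bears it (a point fixed in the world has none). Each returns a list of dicts, best first, with "score" (0 to 1); they miss things now and then, are a little off and sometimes report something else, mostly with a low value. They report only what shows in the picture. A call takes as long as a camera call. They do not tell look-alikes from the thing itself.
- vision.masks_of(camera, name): "pixels" (384x512 bool, what is visible of it) and "pixel" ([column, row] in pixels, amid what is visible of it).
The state is a dict: "t": time; "joints": joint angles; "joint_vel": joint speeds; "joint_efforts": joint torques, N m; "tool_pos": TCP position; "ee_rot": TCP orientation; "wrist_force": force on the tool from outside, world axes, zero at the start; "moment": the same for the moment, N m; "gripper_width": finger opening in m.
Only numpy, scipy, OpenCV 4.12 (cv2) and the standard library are available. Lean on these libraries where they do the work, as an engineer would, in place of code of your own. Each camera call takes 0.05 s, during which the arm holds its last target. There are 200 camera calls.

## Working session

There is one attempt and no reset: what is moved stays moved. The work goes in short steps, Python scripts to look and compute and a tool call to move; the robot and the scene stay as the last step left them, time stands still between calls to the robot, and variables do not carry over. Pictures are saved under pics/ and viewed, about 8 in all and at most 12, crops included, and the job is handed in when it is done.

Besides the shell and the picture viewer there is one more tool, called after "Request:" by a JSON object that holds its "method" and its "body", one argument or row to a line. arm_command: Moves the arm, as the interface text tells. Its arguments: {"type":"object","properties":{"commands":{"type":"array"},"grip":{"type":"number"},"force":{"type":"number"}},"required":["commands"]}

```bash
mkdir -p pics
cat > h.py <<'E'
import numpy as np, cv2
from rig import sensors, vision, order
def pts(name,depth,mask):
    c=vision.get_calibration(name);K=np.array(c["camera_matrix"]);R=np.array(c["R"]);t=np.array(c["t"])
    v,u=np.nonzero(mask&(depth>0));z=depth[v,u]
    P=np.linalg.inv(K)@np.vstack([u*z,v*z,z])
    return (R.T@(P-t.reshape(3,1))).T
E
python3 - <<'E'
from h import *
s=sensors.observe();print({k:np.round(v,3) for k,v in s.items()})
im,d=vision.grab_frame("top");cv2.imwrite("pics/top.png",im);im2,_=vision.grab_frame("scene");cv2.imwrite("pics/scene.png",im2)
for n in ["blue_vial_1","black_vial","crate"]:
    for m in vision.masks_of("top",n):
        P=pts("top",d,m["pixels"]);
        if len(P)==0: continue
        zt=np.percentile(P[:,2],90);Q=P[P[:,2]>zt-.006]
        print(n,round(m["score"],2),m["pixel"],len(P),"top",zt.round(3),"med",np.median(Q,0).round(4),"mid",((Q.min(0)+Q.max(0))/2).round(4))
        if n=="crate":
            print(cv2.minAreaRect(P[:,:2].astype(np.float32)))
c=vision.get_calibration("top");print(c)
E
```

```text
{'t': np.float64(0.0), 'joints': array([ 1.066,  0.351,  1.652, -0.   ,  1.139, -0.085]), 'joint_vel': array([-0.001, -0.   , -0.   ,  0.   , -0.001, -0.   ]), 'joint_efforts': array([-3.0000e-03, -5.0611e+01, -2.9140e+01, -0.0000e+00,  5.0000e-03,
        0.0000e+00]), 'tool_pos': array([0.224, 0.502, 0.253]), 'ee_rot': array([-1.547,  0.33 , -0.329]), 'wrist_force': array([-0.076, -0.733,  0.169]), 'moment': array([-0.039,  0.012, -0.026]), 'gripper_width': np.float64(0.085)}
blue_vial_1 0.68 [361.1, 203.7] 165 top 0.063 med [ 0.4748 -0.3136  0.062 ] mid [ 0.4748 -0.314   0.0618]
blue_vial_1 0.64 [334.5, 221.3] 159 top 0.064 med [ 0.445  -0.2547  0.0621] mid [ 0.445  -0.2543  0.0612]
blue_vial_1 0.63 [384.6, 185.7] 169 top 0.063 med [ 0.5159 -0.3683  0.0617] mid [ 0.5159 -0.368   0.0618]
blue_vial_1 0.55 [365.9, 144.7] 189 top 0.063 med [ 0.6127 -0.3345  0.0615] mid [ 0.6129 -0.3353  0.0615]
blue_vial_1 0.51 [388.1, 214.1] 199 top 0.064 med [ 0.4536 -0.3744  0.0621] mid [ 0.4537 -0.3748  0.0619]
black_vial 0.7 [195.5, 156.9] 162 top 0.068 med [0.5942 0.0574 0.0665] mid [0.5954 0.0573 0.0669]
crate 0.9 [159.1, 168.3] 4438 top 0.03 med [0.5709 0.136  0.0277] mid [0.5714 0.1334 0.0462]
((0.5751659274101257, 0.13590878248214722), (0.10100295394659042, 0.26967892050743103), 16.361833572387695)
{'camera_matrix': array([[422.92618529,   0.        , 257.62141977],
       [  0.        , 422.92618529, 189.89700709],
       [  0.        ,   0.        ,   1.        ]]), 'R': array([[-0.01921018, -0.99971471,  0.01419414],
       [-0.99610241,  0.01791452, -0.08636586],
       [ 0.08608694, -0.01579792, -0.99616237]]), 't': array([-0.07037953,  0.51933207,  0.94908453])}
```

View pics/top.png

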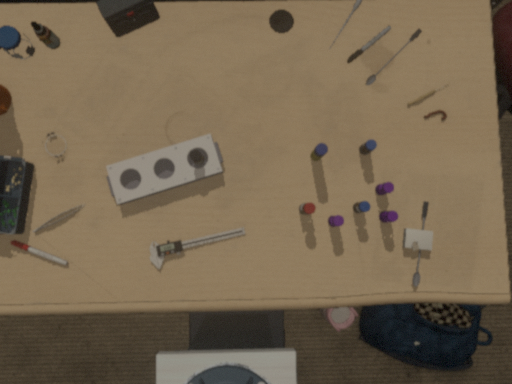

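Blue caps are at (320,150), (368,146) and (362,207). Purple look-alikes are at (336,221), (385,188) and (389,216), and red is at (308,208). (320,150) looks like the taller glue stick, so I'll check it with a crop and with heights.

Run:
```python
from h import *
im=cv2.imread("pics/top.png");a=cv2.resize(im[130:240,290:410],(600,550),interpolation=cv2.INTER_CUBIC)
cv2.imwrite("pics/crop.png",a)
_,d=vision.grab_frame("top")
hsv=cv2.cvtColor(im,cv2.COLOR_BGR2HSV)
for u,v in [(320,150),(368,146),(362,207),(336,221),(385,188),(389,216),(308,208)]:
    m=np.zeros(d.shape,bool);m[v-14:v+15,u-14:u+15]=1
    P=pts("top",d,m);zt=np.percentile(P[:,2],99);Q=P[P[:,2]>zt-.006];print((u,v),hsv[v,u],zt.round(3),((Q.min(0)+Q.max(0))/2).round(4),np.median(Q,0).round(4),len(Q))
# crate holes
m=np.zeros(d.shape,bool);m[130:210,100:228]=1
P=pts("top",d,m)
T=P[(abs(P[:,2]-.028)<.006)];(c,sz,a)=cv2.minAreaRect(T[:,:2].astype(np.float32));print(c,sz,a)
q=np.deg2rad(a);ax=np.array([-np.sin(q),np.cos(q)])
if sz[0]>sz[1]: ax=np.array([np.cos(q),np.sin(q)])
for k in(-.08,0,.08):print(k,np.array(c)+k*ax)
B=P[P[:,2]>.05];print("black",B.mean(0))
```

```text
(320, 150) [121  72  85] 0.092 [ 0.5996 -0.2181  0.0899] [ 0.6005 -0.218   0.0894] 121
(368, 146) [112  81  91] 0.063 [ 0.6131 -0.3343  0.0618] [ 0.6132 -0.3346  0.0618] 99
(362, 207) [112 100  92] 0.064 [ 0.4747 -0.3136  0.0622] [ 0.475  -0.3135  0.0621] 97
(336, 221) [145 125  94] 0.064 [ 0.445  -0.2548  0.0616] [ 0.445  -0.2546  0.0623] 100
(385, 188) [145 122  92] 0.064 [ 0.516  -0.3689  0.0624] [ 0.5161 -0.3684  0.0615] 95
(389, 216) [144 129  93] 0.064 [ 0.4537 -0.3749  0.0616] [ 0.4535 -0.3743  0.0622] 97
(308, 208) [  4 148 112] 0.074 [ 0.4734 -0.1897  0.0715] [ 0.4742 -0.1904  0.0717] 105
(0.5726056694984436, 0.13331086933612823) (0.09355497360229492, 0.2653031051158905) 16.331899642944336
-0.08 [0.59510175 0.05653896]
0 [0.57260567 0.13331087]
0.08 [0.55010959 0.21008278]
black [0.59469526 0.05730799 0.0658106 ]
```

View pics/crop.png

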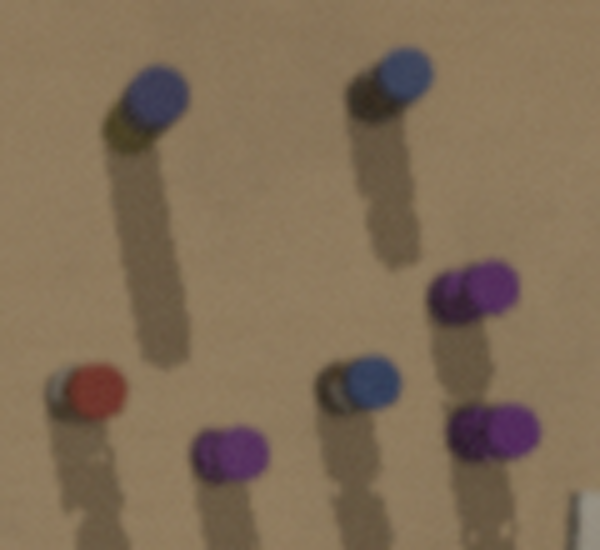

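View pics/scene.png

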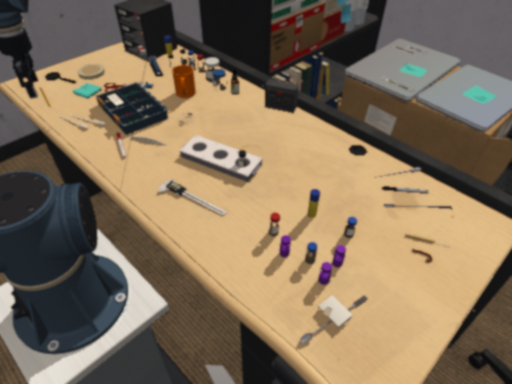

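Confirmed: the two true vials are (368,146), at world (0.613,-0.334), and (362,207), at (0.475,-0.3135). The one at (320,150) is 90 mm high with a yellow body, so it is the glue stick. The black vial is in the cell at (0.595,0.057), leaving the middle cell (0.573,0.133) and the far cell (0.550,0.210) empty.

```bash
cat >> h.py <<'E'
from scipy.spatial.transform import Rotation as Ro
def go(p,jaw=None):
    s=sensors.observe();R=Ro.from_rotvec(s["ee_rot"]).as_matrix()
    print("t",round(s["t"],2),"pos",s["tool_pos"].round(4),"joints",s["joints"].round(3),"w",s["gripper_width"].round(4),"f",s["wrist_force"].round(2))
    print("tool y",R[:,1].round(3),"jaw deg",np.degrees(np.arctan2(R[1,2],R[0,2])).round(2))
    # levelling turn + yaw in one rotvec (tool)
    z=R[:,2];a=np.arctan2(z[1],z[0]) if jaw is None else np.radians(jaw)
    Z=np.array([np.cos(a),np.sin(a),0]);Y=np.array([0,0,-1.]);T=np.column_stack([np.cross(Y,Z),Y,Z])
    w=Ro.from_matrix(R.T@T).as_rotvec();e=np.array(p)-s["tool_pos"]
    print("turn",w.round(3),"shift cm now-frame",(R.T@e*100).round(2),"after turn",(T.T@e*100).round(2))
E
python3 -c "
from h import *
for j in(9,-171):go([.475,-.3135,.2],j)"
```

```text
Traceback (most recent call last):
  File "h.py", line 11, in go
    print("t",round(s["t"],2),"pos",s["tool_pos"].round(4),"joints",s["joints"].round(3),"w",s["gripper_width"].round(4),"f",s["wrist_force"].round(2))
                                                                                             ^^^^^^^^^^^^^^^^^^^^^^^^
AttributeError: 'float' object has no attribute 'round'
```

```bash
sed -i 's/s\["gripper_width"\].round(4)/round(s["gripper_width"],4)/; s/"pos",s\["tool_pos"\].round/"pos",np.array(s["tool_pos"]).round/; s/s\["joints"\].round/np.array(s["joints"]).round/; s/s\["wrist_force"\].round/np.array(s["wrist_force"]).round/' h.py
python3 -c "
from h import *
for j in(9,-171):go([.475,-.3135,.2],j)"
```

```text
t 0.3 pos [0.2241 0.5022 0.2531] joints [ 1.066  0.351  1.652 -0.     1.139 -0.085] w 0.0856 f [ 0.31 -0.16 -0.31]
tool y [-0. -0. -1.] jaw deg 65.95
turn [0.    0.994 0.   ] shift cm now-frame [ 56.16   5.33 -64.26] after turn [84.49  5.31 12.02]
t 0.3 pos [0.2241 0.5022 0.2531] joints [ 1.066  0.351  1.652 -0.     1.139 -0.085] w 0.0856 f [ 0.31 -0.16 -0.31]
tool y [-0. -0. -1.] jaw deg 65.95
turn [ 0.    -2.148 -0.   ] shift cm now-frame [ 56.16   5.33 -64.26] after turn [-84.49   5.31 -12.02]
```

Request:
{"method": "arm_command", "body": {
  "commands": [0,0,0,0,0.124,0,0,0,0,0,0.124,0,0,0,0,0,0.124,0,0,0,0,0,0.124,0,0,0,0,0,0.124,0,0,0,0,0,0.124,0,0,0,0,0,0.124,0,0,0,0,0,0.126,0],
  "grip": 5.4
}}

```text
t: 1.1
tool_pos: [0.2241, 0.5022, 0.2532]
ee_rot: [-1.277, 1.097, -1.097]
wrist_force: [0.4, 0.3, 0.0]
gripper_width: 0.0539
```

Request:
{"method": "arm_command", "body": {
  "commands": [3.5,0.2,0.5,0,0,0,3.5,0.2,0.5,0,0,0,3.5,0.2,0.5,0,0,0,3.5,0.2,0.5,0,0,0,3.5,0.2,0.5,0,0,0,3.5,0.2,0.5,0,0,0,3.5,0.2,0.5,0,0,0,3.5,0.2,0.5,0,0,0,3.5,0.2,0.5,0,0,0,3.5,0.2,0.5,0,0,0,3.5,0.2,0.5,0,0,0,3.5,0.2,0.5,0,0,0]
}}

```text
t: 2.3
tool_pos: [0.3493, 0.0954, 0.2294]
ee_rot: [-1.279, 1.092, -1.093]
wrist_force: [0.2, 0.8, 0.4]
gripper_width: 0.0542
```

Request:
{"method": "arm_command", "body": {
  "commands": [3.5,0.2,0.5,0,0,0,3.5,0.2,0.5,0,0,0,3.5,0.2,0.5,0,0,0,3.5,0.2,0.5,0,0,0,3.5,0.2,0.5,0,0,0,3.5,0.2,0.5,0,0,0,3.5,0.2,0.5,0,0,0,3.5,0.2,0.5,0,0,0,3.5,0.2,0.5,0,0,0,3.5,0.2,0.5,0,0,0,3.5,0.2,0.5,0,0,0,3.5,0.2,0.5,0,0,0]
}}

```text
t: 3.5
tool_pos: [0.4742, -0.3102, 0.2051]
ee_rot: [-1.279, 1.093, -1.093]
wrist_force: [0.8, -0.3, -0.0]
gripper_width: 0.0541
```

```bash
cat >> h.py <<'E'
def look(f=None):
    c=vision.get_calibration("wrist");im,d=vision.grab_frame("wrist")
    if f: cv2.imwrite("pics/"+f,im)
    hsv=cv2.cvtColor(im,cv2.COLOR_BGR2HSV)
    for m in vision.masks_of("wrist","blue_vial_1"):
        P=pts("wrist",d,m["pixels"])
        if len(P)<20: continue
        zt=np.percentile(P[:,2],98);Q=P[P[:,2]>zt-.006]
        print(round(m["score"],2),m["pixel"],"hue",np.median(hsv[m["pixels"]],0),"zt",zt.round(4),"mid",((Q.min(0)+Q.max(0))/2).round(4),"ext",np.ptp(Q,0).round(4))
E
python3 -c "
from h import *
go([.475,-.3135,.2],9);look('w1.png')"
```

```text
t 3.5 pos [ 0.4742 -0.3102  0.2051] joints [-0.661  0.434  1.656 -0.     1.051 -0.818] w 0.0541 f [ 0.84 -0.27 -0.02]
tool y [-0.  0. -1.] jaw deg 8.98
turn [ 0. -0. -0.] shift cm now-frame [0.34 0.51 0.03] after turn [0.34 0.51 0.03]
0.8 [257.5, 183.5] hue [109. 152.  98.] zt 0.0631 mid [ 0.4755 -0.316   0.0604] ext [0.0239 0.0232 0.0065]
0.77 [230.7, 228.6] hue [143. 171.  87.] zt 0.063 mid [ 0.4529 -0.3776  0.0602] ext [0.0242 0.0252 0.0064]
0.76 [370.4, 216.1] hue [ 18.5 127.5  48. ] zt 0.0631 mid [ 0.6128 -0.3365  0.0605] ext [0.0237 0.0231 0.0066]
0.74 [236.6, 124.1] hue [143. 170. 102.] zt 0.0634 mid [ 0.4454 -0.257   0.0612] ext [0.0244 0.0241 0.0065]
```

View pics/w1.png

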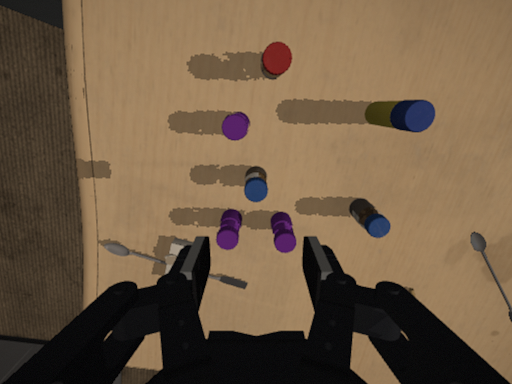

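View 4: the blue vial is at (257,184), below the open jaws, with purple caps at (230,228), (283,232) and (236,125). I'll descend with the jaws along about 9°, clear of the neighbours.

Request:
{"method": "arm_command", "body": {
  "commands": [0.4,1.0,0.05,0,0,0,0.05,2.5,0,0,0,0,0,2.5,0,0,0,0,0,2.5,0,0,0,0,0,2.5,0,0,0,0,0,2.0,0,0,0,0,0,1.5,0,0,0,0,0,1.3,0,0,0,0,0,0,0,0,0,0]
}}

```text
t: 4.5
tool_pos: [0.4746, -0.3123, 0.0459]
ee_rot: [-1.28, 1.094, -1.091]
wrist_force: [0.4, -0.3, 0.5]
gripper_width: 0.054
```

Request:
{"method": "arm_command", "body": {
  "commands": [0,0,0,0,0,0,0,0,0,0,0,0,0,0,0,0,0,0,0,0,0,0,0,0,0,0,0,0,0,0,0,0,0,0,0,0,0,0,0,0,0,0],
  "grip": 1.5,
  "force": 35
}}

```text
t: 5.2
tool_pos: [0.4756, -0.3134, 0.0482]
ee_rot: [-1.279, 1.091, -1.094]
wrist_force: [-0.5, 0.5, 6.1]
gripper_width: 0.0256
```

Request:
{"method": "arm_command", "body": {
  "commands": [0,-1,0,0,0,0,0,-2,0,0,0,0,0,-2.5,0,0,0,0,0,-2.5,0,0,0,0,0,-2.5,0,0,0,0,0,-2.5,0,0,0,0]
}}

```text
t: 5.8
tool_pos: [0.475, -0.3129, 0.179]
ee_rot: [-1.279, 1.092, -1.093]
wrist_force: [-0.2, 0.2, -0.7]
gripper_width: 0.0255
```

```bash
python3 -c "
from h import *
go([.5726,.1333,.2],None);go([.5726,.1333,.2],-74)"
```

```text
t 5.8 pos [ 0.475  -0.3129  0.179 ] joints [-0.664  0.47   1.673  0.     0.998 -0.821] w 0.0255 f [-0.21  0.25 -0.67]
tool y [ 0. -0. -1.] jaw deg 8.99
turn [-0. -0.  0.] shift cm now-frame [-42.55  -2.11  16.61] after turn [-42.55  -2.1   16.61]
t 5.8 pos [ 0.475  -0.3129  0.179 ] joints [-0.664  0.47   1.673  0.     0.998 -0.821] w 0.0255 f [-0.21  0.25 -0.67]
tool y [ 0. -0. -1.] jaw deg 8.99
turn [-0.     1.449  0.   ] shift cm now-frame [-42.55  -2.11  16.61] after turn [-21.68  -2.1  -40.2 ]
```

Request:
{"method": "arm_command", "body": {
  "commands": [-3.5,0,1.38,0,0,0,-3.5,0,1.38,0,0,0,-3.5,0,1.38,0,0,0,-3.5,0,1.38,0,0,0,-3.5,0,1.38,0,0,0,-3.5,0,1.38,0,0,0,-3.5,0,1.38,0,0,0,-3.5,0,1.38,0,0,0,-3.5,0,1.38,0,0,0,-3.5,0,1.38,0,0,0,-3.5,0,1.38,0,0,0,-3.5,0,1.38,0,0,0]
}}

```text
t: 7.0
tool_pos: [0.5732, 0.1293, 0.1781]
ee_rot: [-1.279, 1.092, -1.093]
wrist_force: [1.3, 0.1, -0.5]
gripper_width: 0.0258
```

Request:
{"method": "arm_command", "body": {
  "commands": [-0.5,0,0,0,0,0,0,0,0,0,0,0]
}}

```text
t: 7.2
tool_pos: [0.572, 0.1334, 0.1776]
ee_rot: [-1.28, 1.091, -1.091]
wrist_force: [0.1, -0.0, -0.9]
gripper_width: 0.0258
```

Run:
```python
from h import *
go([.5726,.1333,.06])
c=vision.get_calibration("wrist");im,d=vision.grab_frame("wrist")
i2,d2=vision.grab_frame("scene")
c=vision.get_calibration("scene");p=np.array(c["camera_matrix"])@(np.array(c["R"])@np.array([.57,.13,.14])+np.array(c["t"]));u,v=(p[:2]/p[2]).astype(int)
a=cv2.resize(i2[max(v-60,0):v+60,max(u-60,0):u+60],(480,480),interpolation=cv2.INTER_CUBIC)
b=cv2.resize(im,(320,240));b=cv2.copyMakeBorder(b,0,240,0,0,0);cv2.imwrite("pics/p1.png",np.hstack([a,b]))
# dark-opening ring from wrist depth: cover-level points
P=pts("wrist",d,d>0);T=P[(abs(P[:,2]-.028)<.005)&(np.hypot(P[:,0]-.573,P[:,1]-.133)<.16)]
print(cv2.minAreaRect(T[:,:2].astype(np.float32)),len(T))
for m in vision.masks_of("scene","blue_vial_1"):
    P=pts("scene",d2,m["pixels"]);print(m["pixel"],np.median(P,0).round(3),np.percentile(P[:,2],[2,98]).round(4))
```

```text
t 7.2 pos [0.572  0.1334 0.1776] joints [ 0.15   0.503  1.623 -0.     1.016 -0.009] w 0.0258 f [ 0.09 -0.01 -0.85]
tool y [ 0. -0. -1.] jaw deg 9.1
turn [-0. -0.  0.] shift cm now-frame [ 0.02 11.76  0.06] after turn [ 0.02 11.76  0.06]
((0.5670546293258667, 0.14921949803829193), (0.09225870668888092, 0.21506543457508087), 16.591381072998047) 12811
[338.4, 257.4] [ 0.51  -0.372  0.029] [-0.0024  0.0633]
[284.7, 245.3] [ 0.439 -0.258  0.031] [0.0056 0.0636]
[323.2, 273.7] [ 0.446 -0.378  0.03 ] [0.0037 0.0632]
[349.5, 228.0] [ 0.605 -0.338  0.032] [0.003  0.0626]
[221.3, 121.9] [0.57  0.122 0.157] [0.1302 0.1978]
```

View pics/p1.png

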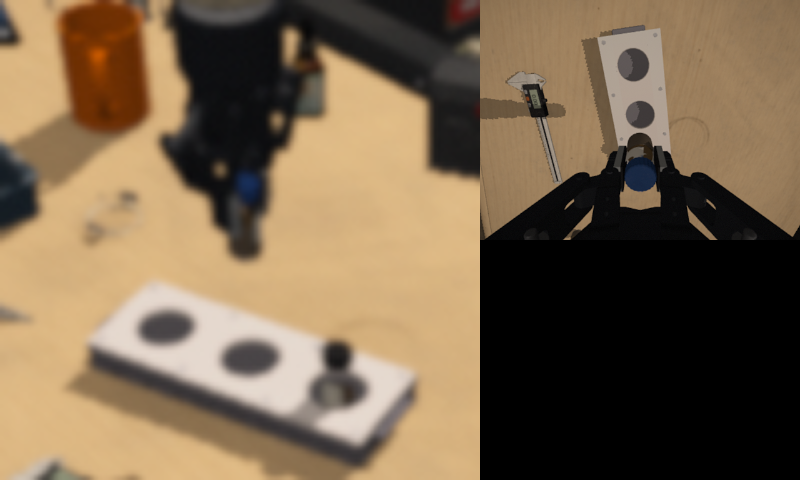

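View 5: the vial hangs upright above the middle opening, with its bottom at z≈0.130. The black vial is in the right-hand cell. Lowering now.

Request:
{"method": "arm_command", "body": {
  "commands": [0,1,0.05,0,0,0,0,2,0,0,0,0,0,2,0,0,0,0,0,2,0,0,0,0,0,2,0,0,0,0,0,1.5,0,0,0,0,0,1,0,0,0,0,0,0.6,0,0,0,0,0,0.2,0,0,0,0,0,0,0,0,0,0,0,0,0,0,0,0]
}}

```text
t: 8.45
tool_pos: [0.5732, 0.1328, 0.0549]
ee_rot: [-1.279, 1.092, -1.093]
wrist_force: [0.3, 0.1, -0.3]
gripper_width: 0.0258
```

```bash
python3 -c "
from h import *
go([.5726,.1333,.053])"
```

```text
t 8.45 pos [0.5732 0.1328 0.0549] joints [ 0.149  0.681  1.679  0.     0.78  -0.008] w 0.0258 f [ 0.25  0.13 -0.27]
tool y [ 0.001  0.    -1.   ] jaw deg 8.99
turn [-0.001  0.    -0.   ] shift cm now-frame [-0.06  0.19 -0.05] after turn [-0.06  0.19 -0.05]
```

Request:
{"method": "arm_command", "body": {
  "commands": [0,0.1,0,0,0,0,0,0.1,0,0,0,0,0,0,0,0,0,0,0,0,0,0,0,0]
}}

```text
t: 8.85
tool_pos: [0.5731, 0.1328, 0.0532]
ee_rot: [-1.279, 1.092, -1.093]
wrist_force: [-2.1, -0.8, 7.9]
gripper_width: 0.0259
```

Request:
{"method": "arm_command", "body": {
  "commands": [0,0,0,0,0,0,0,0,0,0,0,0,0,0,0,0,0,0,0,0,0,0,0,0,0,0,0,0,0,0,0,0,0,0,0,0],
  "grip": 5.4
}}

```text
t: 9.45
tool_pos: [0.5728, 0.1327, 0.0523]
ee_rot: [-1.279, 1.093, -1.093]
wrist_force: [-0.3, 0.5, 0.3]
gripper_width: 0.0538
```

Request:
{"method": "arm_command", "body": {
  "commands": [0,-1,0,0,0,0,0,-2,0,0,0,0,0,-2.5,0,0,0,0,0,-2.5,0,0,0,0,0,-2.5,0,0,0,0,0,-2,0,0,0,0]
}}

```text
t: 10.05
tool_pos: [0.573, 0.1328, 0.1796]
ee_rot: [-1.278, 1.092, -1.093]
wrist_force: [-0.5, 0.3, 0.6]
gripper_width: 0.0541
```

```bash
python3 -c "
from h import *
go([.6130,-.3355,.18],9)
im,d=vision.grab_frame('scene')
for n in ['blue_vial_1','black_vial']:
  for m in vision.masks_of('scene',n):
    P=pts('scene',d,m['pixels']);print(m['pixel'],np.median(P,0).round(3),np.percentile(P[:,2],[2,98]).round(4))
"
```

```text
t 10.05 pos [0.573  0.1328 0.1796] joints [ 0.149  0.501  1.62  -0.     1.019 -0.009] w 0.0541 f [-0.47  0.34  0.59]
tool y [ 0.002  0.    -1.   ] jaw deg 9.0
turn [-0.002 -0.     0.   ] shift cm now-frame [ 4.688e+01 -4.000e-02 -3.380e+00] after turn [ 4.688e+01 -4.000e-02 -3.380e+00]
[324.3, 271.1] [ 0.447 -0.378  0.031] [-0.0013  0.0632]
[339.3, 256.0] [ 0.509 -0.37   0.031] [-0.0011  0.0633]
[283.0, 246.2] [ 0.439 -0.259  0.03 ] [0.0035 0.0634]
[354.8, 227.5] [ 0.605 -0.337  0.032] [0.0003 0.0628]
[239.8, 155.6] [0.589 0.052 0.044] [0.0002 0.0691]
[217.3, 158.8] [0.56  0.121 0.026] [0.0003 0.0306]
```

Run:
```python
from h import *
im,d=vision.grab_frame("wrist");i2,d2=vision.grab_frame("scene")
b=cv2.resize(i2[100:220,160:300],(448,384),interpolation=cv2.INTER_CUBIC);cv2.imwrite("pics/p2.png",cv2.resize(np.hstack([im,b]),(800,320)))
P=pts("wrist",d,d>0);Q=P[(P[:,2]>.045)&(P[:,2]<.08)&(np.hypot(P[:,0]-.573,P[:,1]-.133)<.04)];print(len(Q),Q.mean(0) if len(Q) else 0,Q[:,2].max() if len(Q) else 0)
```

```text
646 [0.57143008 0.13329313 0.06330001] 0.06690654850217179
```

View pics/p2.png

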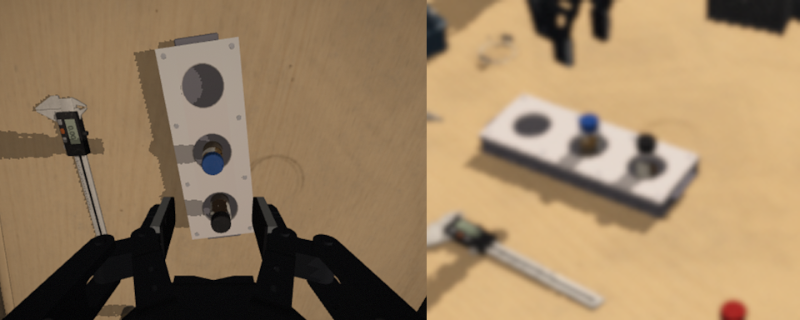

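View 6: the blue vial stands upright in the middle cell with its top at 0.067. Next is the second vial.

Request:
{"method": "arm_command", "body": {
  "commands": [3.9,0,-0.28,0,0,0,3.9,0,-0.28,0,0,0,3.9,0,-0.28,0,0,0,3.9,0,-0.28,0,0,0,3.9,0,-0.28,0,0,0,3.9,0,-0.28,0,0,0,3.9,0,-0.28,0,0,0,3.9,0,-0.28,0,0,0,3.9,0,-0.28,0,0,0,3.9,0,-0.28,0,0,0,3.9,0,-0.28,0,0,0,3.9,0,-0.28,0,0,0]
}}

```text
t: 11.5
tool_pos: [0.6122, -0.3362, 0.1758]
ee_rot: [-1.28, 1.095, -1.091]
wrist_force: [1.3, 0.5, 0.7]
gripper_width: 0.0545
```

Request:
{"method": "arm_command", "body": {
  "commands": [0,0,0,0,0,0,0,0,0,0,0,0]
}}

```text
t: 11.7
tool_pos: [0.6121, -0.3351, 0.1756]
ee_rot: [-1.279, 1.096, -1.092]
wrist_force: [0.6, 0.6, 0.5]
gripper_width: 0.0539
```

```bash
python3 -c "
from h import *
go([.6130,-.3355,.047],9);look('w2.png')"
```

```text
t 11.7 pos [ 0.6121 -0.3351  0.1756] joints [-0.568  0.697  1.289  0.     1.158 -0.723] w 0.0539 f [0.61 0.58 0.51]
tool y [-0.002  0.001 -1.   ] jaw deg 8.92
turn [ 0.002 -0.001 -0.002] shift cm now-frame [ 0.08 12.86  0.1 ] after turn [ 0.06 12.86  0.08]
0.83 [81.2, 70.1] hue [143.  173.   83.5] zt 0.0641 mid [ 0.4459 -0.2542  0.0615] ext [0.0251 0.0236 0.0068]
0.73 [99.4, 202.4] hue [143. 174.  65.] zt 0.0637 mid [ 0.4545 -0.3744  0.0613] ext [0.0238 0.0249 0.0072]
0.64 [256.9, 192.6] hue [109. 139.  96.] zt 0.0642 mid [ 0.6135 -0.3338  0.0617] ext [0.0243 0.0244 0.0068]
0.58 [159.7, 204.2] hue [143. 171.  89.] zt 0.0638 mid [ 0.5176 -0.3678  0.0612] ext [0.0239 0.0237 0.0067]
```

Request:
{"method": "arm_command", "body": {
  "commands": [0,1,0.1,0,0,0,0,2,0,0,0,0,0,2.5,0,0,0,0,0,2.5,0,0,0,0,0,2,0,0,0,0,0,1.5,0,0,0,0,0,1.2,0,0,0,0,0,0,0,0,0,0,0,0,0,0,0,0]
}}

```text
t: 12.7
tool_pos: [0.6141, -0.3347, 0.0508]
ee_rot: [-1.279, 1.092, -1.093]
wrist_force: [-0.0, 0.3, 0.0]
gripper_width: 0.054
```

Request:
{"method": "arm_command", "body": {
  "commands": [0,0,0,0,0,0,0,0,0,0,0,0,0,0,0,0,0,0,0,0,0,0,0,0,0,0,0,0,0,0,0,0,0,0,0,0,0,0,0,0,0,0],
  "grip": 1.5,
  "force": 35
}}

```text
t: 13.4
tool_pos: [0.6142, -0.335, 0.0513]
ee_rot: [-1.279, 1.092, -1.094]
wrist_force: [-0.4, 0.9, 5.6]
gripper_width: 0.0254
```

Request:
{"method": "arm_command", "body": {
  "commands": [0,-1,0,0,0,0,0,-2,0,0,0,0,0,-2.5,0,0,0,0,0,-2.5,0,0,0,0,0,-2.5,0,0,0,0,0,-2.5,0,0,0,0]
}}

```text
t: 14.0
tool_pos: [0.6137, -0.3345, 0.1819]
ee_rot: [-1.279, 1.093, -1.093]
wrist_force: [0.2, -0.3, -0.3]
gripper_width: 0.0252
```

```bash
python3 -c "
from h import *
go([.550,.210,.18],9)"
```

```text
t 14.0 pos [ 0.6137 -0.3345  0.1819] joints [-0.566  0.691  1.283  0.     1.167 -0.723] w 0.0252 f [ 0.23 -0.3  -0.28]
tool y [ 0. -0. -1.] jaw deg 9.0
turn [-0. -0.  0.] shift cm now-frame [-54.78   0.18   2.23] after turn [-54.78   0.19   2.23]
```

Request:
{"method": "arm_command", "body": {
  "commands": [-3.6,0,0.15,0,0,0,-3.6,0,0.15,0,0,0,-3.6,0,0.15,0,0,0,-3.6,0,0.15,0,0,0,-3.6,0,0.15,0,0,0,-3.6,0,0.15,0,0,0,-3.6,0,0.15,0,0,0,-3.6,0,0.15,0,0,0,-3.6,0,0.15,0,0,0,-3.6,0,0.15,0,0,0,-3.6,0,0.15,0,0,0,-3.6,0,0.15,0,0,0]
}}

```text
t: 15.2
tool_pos: [0.5637, 0.0963, 0.181]
ee_rot: [-1.279, 1.092, -1.093]
wrist_force: [0.2, 0.4, 0.1]
gripper_width: 0.0252
```

Request:
{"method": "arm_command", "body": {
  "commands": [-3.6,0,0.15,0,0,0,-3.6,0,0.15,0,0,0,-3.4,0,0.1,0,0,0,-1.0,0,0,0,0,0,0,0,0,0,0,0,0,0,0,0,0,0]
}}

```text
t: 15.8
tool_pos: [0.55, 0.2092, 0.1805]
ee_rot: [-1.279, 1.093, -1.093]
wrist_force: [-0.2, -0.7, -0.1]
gripper_width: 0.025
```

Run:
```python
from h import *
go([.550,.210,.0563])
im,d=vision.grab_frame("wrist");i2,d2=vision.grab_frame("scene")
b=cv2.resize(i2[70:220,150:300],(384,384),interpolation=cv2.INTER_CUBIC);cv2.imwrite("pics/p3.png",cv2.resize(np.hstack([im,b]),(800,343)))
for m in vision.masks_of("scene","blue_vial_1"):
    P=pts("scene",d2,m["pixels"]);print(m["pixel"],np.median(P,0).round(3),np.percentile(P[:,2],[2,98]).round(4))
```

```text
t 15.8 pos [0.55   0.2092 0.1805] joints [ 0.285  0.501  1.618 -0.     1.023  0.128] w 0.025 f [-0.17 -0.73 -0.05]
tool y [ 0. -0. -1.] jaw deg 8.99
turn [-0. -0.  0.] shift cm now-frame [-0.08 12.42  0.02] after turn [-0.08 12.42  0.02]
[287.4, 248.2] [ 0.438 -0.259  0.03 ] [0.0052 0.0631]
[324.1, 273.0] [ 0.446 -0.378  0.03 ] [-0.0015  0.0628]
[338.7, 258.5] [ 0.509 -0.372  0.031] [0.002  0.0628]
[220.9, 153.4] [0.567 0.126 0.034] [0.0205 0.0678]
[195.3, 113.0] [0.548 0.199 0.152] [0.0391 0.192 ]
```

View pics/p3.png

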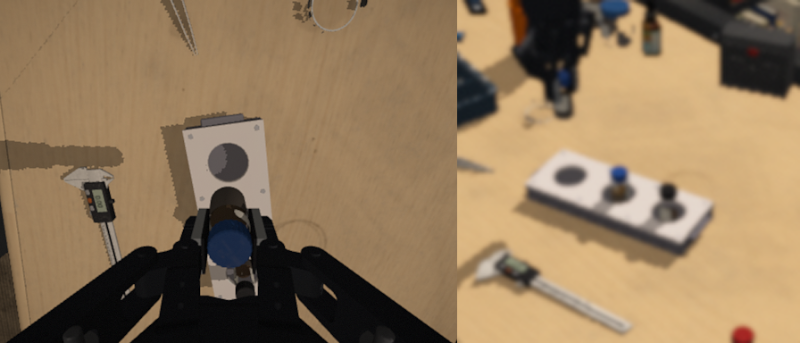

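View 7: the second vial is upright in the jaws, and the other two are in their cells. Lowering.

Request:
{"method": "arm_command", "body": {
  "commands": [-0.08,1,0,0,0,0,0,2,0,0,0,0,0,2,0,0,0,0,0,2,0,0,0,0,0,2,0,0,0,0,0,1.5,0,0,0,0,0,1,0,0,0,0,0,0.6,0,0,0,0,0,0.1,0,0,0,0,0,0,0,0,0,0,0,0,0,0,0,0]
}}

```text
t: 17.05
tool_pos: [0.5501, 0.211, 0.059]
ee_rot: [-1.278, 1.092, -1.093]
wrist_force: [-0.5, 0.7, -0.4]
gripper_width: 0.0253
```

Request:
{"method": "arm_command", "body": {
  "commands": [0,0.1,0,0,0,0,0,0,0,0,0,0,0,0,0,0,0,0]
}}

```text
t: 17.35
tool_pos: [0.5498, 0.2109, 0.0574]
ee_rot: [-1.279, 1.093, -1.093]
wrist_force: [-0.7, -0.6, -0.1]
gripper_width: 0.025
```

Request:
{"method": "arm_command", "body": {
  "commands": [0,0.1,0,0,0,0,0,0.05,0,0,0,0,0,0,0,0,0,0]
}}

```text
t: 17.65
tool_pos: [0.5499, 0.2109, 0.0563]
ee_rot: [-1.279, 1.093, -1.093]
wrist_force: [-1.6, -0.2, 5.5]
gripper_width: 0.0255
```

Request:
{"method": "arm_command", "body": {
  "commands": [0,0,0,0,0,0,0,0,0,0,0,0,0,0,0,0,0,0,0,0,0,0,0,0,0,0,0,0,0,0,0,0,0,0,0,0],
  "grip": 5.4
}}

```text
t: 18.25
tool_pos: [0.5497, 0.2108, 0.0557]
ee_rot: [-1.279, 1.093, -1.093]
wrist_force: [-1.0, 0.8, -0.8]
gripper_width: 0.0539
```

Request:
{"method": "arm_command", "body": {
  "commands": [0,-1,0,0,0,0,0,-2,0,0,0,0,0,-2.5,0,0,0,0,0,-2.5,0,0,0,0,0,-2.5,0,0,0,0,0,-2.5,0,0,0,0,3,-1.5,0,0,0,0,3,-1.5,0,0,0,0,0,0,0,0,0,0]
}}

```text
t: 19.15
tool_pos: [0.5603, 0.1493, 0.2187]
ee_rot: [-1.276, 1.092, -1.097]
wrist_force: [-0.0, 0.5, -0.7]
gripper_width: 0.0537
```

Run:
```python
from h import *
go([.550,.210,.0563])
im,d=vision.grab_frame("wrist");i2,d2=vision.grab_frame("scene");_,d3=vision.grab_frame("top")
b=cv2.resize(i2[80:200,160:280],(384,384),interpolation=cv2.INTER_CUBIC);cv2.imwrite("pics/p4.png",cv2.resize(np.hstack([im,b]),(800,343)))
for n,D in(("wrist",d),("top",d3)):
  P=pts(n,D,D>0)
  for c in [(.55,.21),(.573,.133),(.595,.057)]:
    Q=P[(P[:,2]>.056)&(P[:,2]<.08)&(np.hypot(P[:,0]-c[0],P[:,1]-c[1])<.035)]
    if len(Q):print(n,c,len(Q),Q.mean(0).round(4),np.percentile(Q[:,2],95).round(4))
```

```text
t 19.15 pos [0.5603 0.1493 0.2187] joints [ 1.800e-01  4.400e-01  1.611e+00 -1.000e-03  1.087e+00  2.600e-02] w 0.0537 f [-0.04  0.48 -0.7 ]
tool y [ 0.004  0.    -1.   ] jaw deg 8.86
turn [-0.004 -0.     0.   ] shift cm now-frame [-6.17 16.23 -0.15] after turn [-6.16 16.24 -0.08]
wrist (0.55, 0.21) 496 [0.5471 0.2134 0.0645] 0.0658
wrist (0.573, 0.133) 416 [0.571  0.1353 0.0639] 0.0654
wrist (0.595, 0.057) 363 [0.5926 0.0624 0.0635] 0.0652
top (0.573, 0.133) 107 [0.5728 0.1306 0.0664] 0.0697
top (0.595, 0.057) 105 [0.5946 0.0572 0.0664] 0.0695
```

View pics/p4.png

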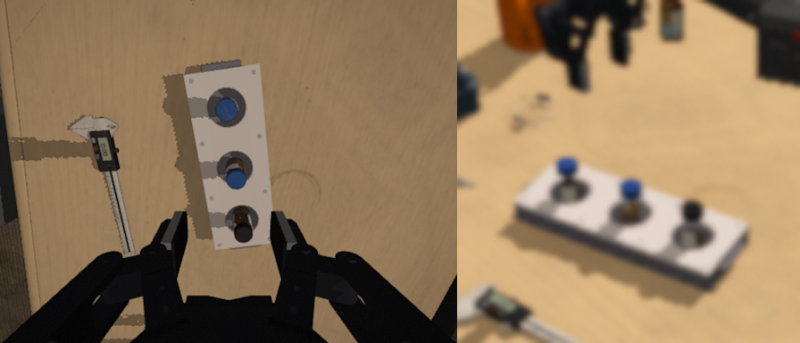

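View 8: all three vials stand upright in their cells with level tops, and the gripper is clear of them. Handing in.

```bash
python3 -c "
from h import *
print(order.finish_job())"
```

```text
the job is handed in; nothing more can be done
None
```

Both blue-capped vials now stand in the crate, one in the middle cell and one in the far cell. I handed the job in at about 19.3 s of the 59 s allowed; it reports no verdict.

- **Choosing the vials:** I took the two 62 mm blue caps. I left alone the 90 mm yellow glue stick with the blue cap, the red-capped vial and the three purple look-alikes.
- **Placing:** I gripped each vial by the cap and lowered it until a light contact of about 5–8 N with the cell floor, then released it.
- **Last checks:** The wrist camera put all three vial tops at about 65–66 mm, within 1 mm of each other, against the 67 mm expected for a vial on the cell floor. The last picture shows them upright, with the gripper about 0.15 m above the vial tops.
- **Black vial:** The top camera found it where it was at the start, at (0.595, 0.057).
- **Gaps and disagreements:**
  - The last top-camera measurement gave no points on the far-cell vial, probably because the arm hid it. That placing rests on the wrist depth and the scene picture.
  - The wrist camera's positions differ from the top camera's by 2–5 mm, which is well inside the limits.

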